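# Unbolt the press mould and unload the kiln prop

### The job

Unload the green press mould: lift its red-handled bolt over the bump, slide it fully back and let it drop down into its open notch, then swing the mould's lid up past vertical so that it stays open by itself. Take the buff kiln prop out of the mould and set it down, without dropping it, lying wholly on the flat kiln shelf slab; leave the other things on the table where they are.

Things in the scene. Friction and masses are not known exactly. Their poses are not given: they have to be found in the camera images.
- mould: Fixed clamshell press mould with green casing and white plaster inside; lower half 140 (x) x 190 (y) x 50 mm high. Origin: centre of its underside on the table; its x axis points from the front (bolt, lid handle) to the hinge at the back, y to the left, z up; it stands turned in yaw. A green bracket for the bolt stands out in front on the right (mould x -135 to -70, y -180 to -45 mm, top 45 mm up). Closed, the lid's top is 90 mm above the table (two ribs reach 96 mm).
- pocket (a point): Centre of the floor of the mould's rectangular pocket, 30 mm above the table. The pocket is 58 (mould x) x 148 (mould y) mm, 20 mm deep, open at the top, its rim 50 mm above the table.
- bolt (a joint): Travel of the bolt in m along the mould's -y: about 0 = locked, 0.050 = fully back (end stop). A brass bump under the bar stands in a notch of the bar and blocks travel until the bolt is lifted by more than 10 mm. From 0.041 on, it can drop into a second notch (the open notch). Locked, its nose lies over a steel tongue on the lid's front edge and keeps the lid shut. Slides easily (under 2 N).
- bolt_lift (a joint): Height of the bolt in m above its lowest position: 0 = dropped in a notch, 0.022 = upper stop; a good lift is 0.015. It falls back by its own weight (0.25 kg). Resting on the bump it reads 0.010.
- bolt_grip (a point): Point on the bolt's upright red handle, a 20 x 20 mm square post (sides along the mould's x and y; a 22 mm cap on its top 6 mm) rising from the steel bar. The post starts 29 mm below this point and its top is 19 mm above it. With the bolt locked the point is at mould (-110, -128, 105) mm. Free space all round the post above 80 mm over the table: at least 30 mm towards the lid and 60 mm to the steel keeper loop on its left (top 109 mm up).
- lid (a joint): Angle of the lid in rad: 0 = shut, 1.57 = vertical, 2.0 = end stop. Hinge axis along the mould's y; the front edge swings up and over to the back. Lid 0.5 kg, loose hinge: it falls shut below about 1.2 and falls open to the stop above about 1.4.
- lid_hinge (a point): Point on the hinge axis, mould (70, 0, 50) mm.
- lid_handle (a point): Middle of the straight part of the lid's round steel bar handle: 12 mm thick, 90 mm long, parallel to the mould's y, 45 mm in front of the lid's front edge. With the lid shut it is at mould (-115, 45, 70) mm: 185 mm in front of and 20 mm above the hinge axis, and moves with the lid on an arc about it. Free on both sides, above and below.
- prop: Buff ceramic kiln prop, a bar 140 mm long along its y, 44 mm high: middle 36 mm wide (x) and 100 mm long, its top 2 mm lower than the flanges', with square flanges at both ends 50 mm wide (x), 20 mm long. About 0.35 kg. Origin: centre of its underside. At first it lies in the pocket under the lid, its y along the mould's y, its flanges standing 24 mm and its middle 22 mm above the pocket's rim.
- prop_end_a (a point): Centre of the prop's +y end flange, 60 mm from the prop's middle and 22 mm above its underside.
- prop_end_b (a point): Centre of the prop's -y end flange, 60 mm from the prop's middle and 22 mm above its underside.
- kiln_shelf: Fixed flat slab, 200 x 200 mm, 16 mm thick, pinkish grey, beside the mould (either side), turned in yaw. Origin: centre of its underside; its top is 16 mm above the table.
- glaze_jar: Bystander: pink glaze jar with brass-coloured cap, 80 mm wide, 110 mm tall. Origin: centre of underside.
- bisque_bowl: Bystander: terracotta bowl, 100 mm wide, 45 mm tall. Origin: centre of underside.
- mug: Bystander: white mug, 80 mm wide, 90 mm tall. Origin: centre of underside.
- spatula: Bystander: spatula, 200 mm long, lying on the table. Origin: underside of its middle.
- round_prop1: Bystander: round kiln prop with flared ends, 60 mm wide, 90 mm tall. Origin: centre of underside.
- round_prop2: Bystander: like round_prop1.
- cone_tray: Bystander: grey open tray with dividers, 120 x 120 x 35 mm. Origin: centre of underside.

How it is judged:
By the outcome, as a careful person would: the job done as asked, in the order asked, and still so for the second after the job is handed in, with the robot touching nothing.
It also fails if it takes over 72 s, if anything falls off the work surface, if the arm or the gripper's body presses on something with over 40 N, if the wrist force passes 120 N, or if a joint passes its speed limit or range.

### The arm

A 6-joint arm with a two-finger parallel gripper is mounted at the origin on the work surface. World frame = base frame: x ahead of the robot, y to its left, z up, the work surface at z = 0. Lengths are in mm, angles in rad, forces in N, time in s.
With the tool pointing down it reaches from about 325 to 850 mm from the base axis. Payload 15.5 kg.
Tool frame: the origin (TCP) lies midway between the tips of the shut fingers; the grasp point (between the pads) lies grip_depth behind it (grip_depth is the distance from the TCP to the grasp point, in mm); z points along the fingers, y is the direction in which the jaws open and shut (so a half turn about z gives the same grasp; the last joint's range is limited). The gripper opens to 91 mm and grips with 3 to 60 N. Pads are 32 mm wide; open, the fingers measure 118 mm over their backs; the gripper's body (76 mm by 178 mm) begins 60 mm behind the grasp point.
Start: joints at [-1.373, 0.494, 1.345, -0, 1.302, -0.096], TCP at [180.397, -598.4, 213.915] pointing down, gripper open.
Joint ranges: [-2.91, 2.91], [-0.82, 2.16], [0.22, 2.67], [-1.22, 4.37], [0.12, 2.79], [-3.08, 3.08]. Speed limits (rad/s): [1.89, 1.89, 2.57, 3.01, 3.01, 3.01].

### API

Orientations are given as a unit quaternion [x, y, z, w].
In Python, from cell import state, grab_frame, camera_params, sign_off, grip_depth gives the robot as it stands.
- The arm moves only by the tool play_rows, never from a script. Its arguments are lists of equal length, an entry for each row: "slide": the shift along the tool's x, y, z in m, a list of three; "angular": the turn, a rotation vector about the tool's x, y, z in rad, a list of three. A call has 1 to 12 rows; each row shifts and turns the commanded pose from where the row before left it, along the tool's axes as they then stand; what a row does not reach is not made up. A row lasts 1/12 s, in which the tool goes at most 41.7 mm and 7.16 degrees, less where a joint would pass 70% of its speed; a pose out of reach is approached as far as the arm can. A call is refused whole if a number of a shift passes 0.0417 or a number of a turn 0.125, either way. A call with a gripper value outside its range is refused whole. "hand" is the finger opening in m, from 0 to 0.0912, set as the call begins (left out, the last holds). The fingers move at their own pace and stop on an object; "grip_force" is the grip in N (left out, the last holds). Time passes only in rows, so rows that do not move let the fingers close. It gives the time, the measured TCP pose, the force and the opening at its end, in the units of the state.
- state(): the state, without advancing time (a new reading comes with each control period).
- grab_frame(name): name is "side" or "top"; returns (picture, depth): 384x512x3 uint8, blue, green, red; 384x512 float32, mm along the optical axis (not along the pixel's ray), 0 where there is no reading.
- camera_params(name): a dict with "mtx" (3x3 intrinsics, pixels), "k1" (the pictures are not rectified: a ray, as slopes to the right and down, at radius r is drawn at 1 + k1 r^2 times it, then the intrinsics apply), "R" (3x3) and "t" (3): a world point X has camera coordinates R X + t. Camera axes: x right, y down, z forward; pixel columns grow to the right and rows downward; lengths in mm; the calibration is good to about 2 mm. A picture is of the moment at which its call begins. camera_params takes no time and is no camera call.
- sign_off(): hands the job in, once; it reports no verdict.
The state is a dict: "time": time; "joint_pos": joint angles; "qvel": joint speeds; "tau": joint torques, N m; "position": TCP position; "eef_rot": TCP orientation; "ft_force": force on the tool from outside, world axes, zero at the start; "torque": the same for the moment, N m; "gripper_width": finger opening in mm.
Only numpy, scipy, OpenCV 4.12 (cv2) and the standard library are available. Lean on these libraries where they do the work, as an engineer would, in place of code of your own. Each camera call takes 0.05 s, during which the arm holds its last target.

## Working session

There is one attempt and no reset: what is moved stays moved. The work goes in short steps, Python scripts to look and compute and a tool call to move; the robot and the scene stay as the last step left them, time stands still between calls to the robot, and variables do not carry over. Pictures are saved under pics/ and viewed, and the job is handed in when it is done.

Besides the shell and the picture viewer there is one more tool, called after "Call:" as name(argument=value, ...) on one line, values as JSON. play_rows: Moves the arm, as the interface text tells. Its arguments: {"type":"object","properties":{"slide":{"type":"array","items":{"type":"array","items":{"type":"number"}}},"angular":{"type":"array","items":{"type":"array","items":{"type":"number"}}},"hand":{"type":"number"},"grip_force":{"type":"number"}},"required":["slide","angular"]}

```bash
ls; mkdir -p pics
python3 - <<'E'
from cell import *
import cv2, numpy as np
np.set_printoptions(precision=4,suppress=True)
print(state()); print(grip_depth)
for n in ("side","top"):
    p,d=grab_frame(n); cv2.imwrite(f"pics/{n}0.png",p); np.save(f"pics/{n}0.npy",d)
    c=camera_params(n); print(n,c, -np.array(c["R"]).T@np.array(c["t"]))
E
```

```text
pics
{'time': 0.0, 'joint_pos': array([-1.3735,  0.4942,  1.3461,  0.    ,  1.3025, -0.0955]), 'qvel': array([-0.0003,  0.0006, -0.0014, -0.0007, -0.0012, -0.0013]), 'tau': array([  0.0015, -87.8801, -38.1851,   0.0709,   0.0533,   0.    ]), 'position': array([ 180.3248, -598.043 ,  213.3479]), 'eef_rot': array([ 0.9893,  0.1459, -0.    , -0.0006]), 'ft_force': array([ 0.3657,  0.6344, -0.7167]), 'torque': array([-0.0473, -0.029 , -0.0181]), 'gripper_width': 91.1095101716022}
18.8
side {'mtx': array([[353.2044,   0.    , 254.6401],
       [  0.    , 353.2044, 191.2123],
       [  0.    ,   0.    ,   1.    ]]), 'k1': -0.08560890327493867, 'R': array([[-0.7573, -0.6529,  0.0161],
       [-0.4978,  0.5611, -0.6614],
       [ 0.4228, -0.5088, -0.7499]]), 't': array([422.9238, 396.7791, 999.9081])} [  94.9912  562.3064 1005.4365]
top {'mtx': array([[497.71  ,   0.    , 256.6448],
       [  0.    , 497.71  , 191.8663],
       [  0.    ,   0.    ,   1.    ]]), 'k1': 0.017811847532740628, 'R': array([[ 0.004 , -0.9999, -0.0118],
       [-0.9984, -0.0033, -0.0557],
       [ 0.0557,  0.012 , -0.9984]]), 't': array([ -17.3159,  609.4758, 1585.9868])} [ 520.2857  -34.2462 1617.1718]
```

View pics/top0.png

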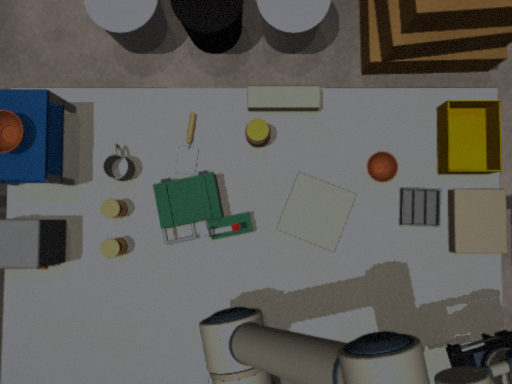

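View pics/side0.png

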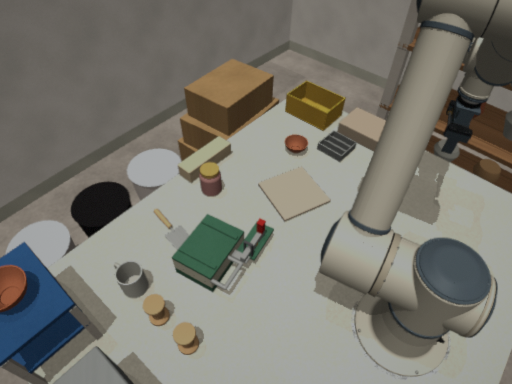

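The top view shows the green mould at about (188,205), the red bolt handle at (236,228), the lid handle bar at (181,238) and the shelf at (316,211). The mould's front faces the robot. Next I'll measure these.

```bash
cat > h.py <<'E'
import numpy as np, cv2
from cell import camera_params
np.set_printoptions(precision=3,suppress=True)
def rays(n,uv):
    c=camera_params(n); K=np.array(c["mtx"]); k=c["k1"]; R=np.array(c["R"]); t=np.array(c["t"])
    m=cv2.undistortPoints(np.array(uv,float).reshape(-1,1,2),K,np.array([k,0,0,0,0]))[:,0]
    d=np.c_[m,np.ones(len(m))]
    return -R.T@t, d@R   # world dirs with unit depth
def plane(n,uv,z):
    C,D=rays(n,uv); return C+D*((z-C[2])/D[:,2])[:,None]
def bydepth(n,uv,dep):
    C,D=rays(n,uv); return C+D*np.asarray(dep,float).reshape(-1,1)
def cloud(n,dep):
    v,u=np.mgrid[:384,:512]; uv=np.c_[u.ravel(),v.ravel()]
    return bydepth(n,uv,dep.ravel()).reshape(384,512,3)
def proj(n,X):
    c=camera_params(n); r,_=cv2.Rodrigues(np.array(c["R"]))
    p,_=cv2.projectPoints(np.array(X,float).reshape(-1,1,3),r,np.array(c["t"]),np.array(c["mtx"]),np.array([c["k1"],0,0,0,0]))
    return p[:,0]
def tri(uv1,uv2):
    C1,d1=rays("side",[uv1]);C2,d2=rays("top",[uv2]);d1=d1[0]/np.linalg.norm(d1);d2=d2[0]/np.linalg.norm(d2)
    s=np.linalg.lstsq(np.c_[d1,-d2],C2-C1,rcond=None)[0]
    a=C1+s[0]*d1;b=C2+s[1]*d2; return (a+b)/2,np.linalg.norm(a-b)
E
python3 - <<'E'
from h import *
for n in("top","side"):
    p=cv2.imread(f"pics/{n}0.png"); d=np.load(f"pics/{n}0.npy"); X=cloud(n,d)
    hsv=cv2.cvtColor(p,cv2.COLOR_BGR2HSV)
    red=((hsv[...,0]<6)|(hsv[...,0]>174))&(hsv[...,1]>170)&(hsv[...,2]>60)
    k,l,s,c=cv2.connectedComponentsWithStats(red.astype(np.uint8))
    for i in range(1,k):
        if s[i][4]>15:
            q=X[l==i]; z=q[:,2]; print(n,"red",s[i],c[i],np.median(q,0),"z",z.min(),z.max()); 
            tt=q[z>np.percentile(z,60)]; print(tt.mean(0),plane(n,[c[i]],124))
    gr=(abs(hsv[...,0].astype(int)-75)<20)&(hsv[...,1]>90)
    k,l,s,c=cv2.connectedComponentsWithStats(gr.astype(np.uint8))
    for i in range(1,k):
        if s[i][4]>200:
            q=X[l==i]; print(n,"green",s[i])
            top=(l==i)&(X[...,2]>84)&(X[...,2]<100); 
            P=X[top][:,:2].astype(np.float32); print(len(P),"lid top",cv2.minAreaRect(P), np.median(X[top][:,2]))
            r=cv2.minAreaRect(np.argwhere(top)[:,::-1].astype(np.float32)); print(r)
    m=(abs(X[...,2]-16)<5)&(hsv[...,2]>90)&(X[...,0]>300)&(X[...,0]<850)&(abs(X[...,1]+180)<220)
    m=cv2.morphologyEx(m.astype(np.uint8),cv2.MORPH_OPEN,np.ones((3,3)))
    k,l,s,c=cv2.connectedComponentsWithStats(m)
    for i in range(1,k):
        if s[i][4]>300: print(n,"shelf",s[i],cv2.minAreaRect(X[l==i][:,:2].astype(np.float32)),np.median(X[l==i],0))
p=cv2.imread("pics/top0.png"); cv2.imwrite("pics/topz.png",cv2.resize(p[150:260,140:370],None,fx=3.4,fy=3.4,interpolation=cv2.INTER_CUBIC))
p=cv2.imread("pics/side0.png"); cv2.imwrite("pics/sidez.png",cv2.resize(p[160:340,110:340],None,fx=3.3,fy=3.3,interpolation=cv2.INTER_CUBIC))
E
```

```text
top red [232 224   7   7  41] [235.22  226.878] [498.039  47.818 125.692] z 45.26824415002943 132.70269667254775
[496.935  46.836 128.629] [[498.347  47.379 124.   ]]
top green [ 154  173   99   66 3289]
2572 lid top ((580.1260375976562, 198.11215209960938), (137.9976348876953, 188.87066650390625), 11.320968627929688) 90.99008748160907
((187.07693481445312, 199.8845977783203), (44.910587310791016, 61.384342193603516), 78.69007110595703)
top shelf [292 175  41  60 894] ((569.9151611328125, -191.8412322998047), (192.10682678222656, 121.4368896484375), 8.908366203308105) [ 574.158 -187.008   16.406]
side red [257 220   8  13  74] [260.203 225.473] [493.029  54.824 118.991] z 83.34739183345141 125.95809672228779
[493.694  49.189 123.577] [[487.669  59.047 124.   ]]
side green [ 173  216   70   63 2312]
2302 lid top ((575.970458984375, 197.45843505859375), (138.1600341796875, 188.5561981201172), 11.28091812133789) 90.27974614154448
((207.5496368408203, 244.8879852294922), (43.15513229370117, 61.27259063720703), 35.21759033203125)
side shelf [ 259  167   71   52 2078] ((545.104248046875, -207.16445922851562), (203.07498168945312, 201.72618103027344), 68.69564819335938) [ 540.872 -200.754   15.412]
```

View pics/topz.png

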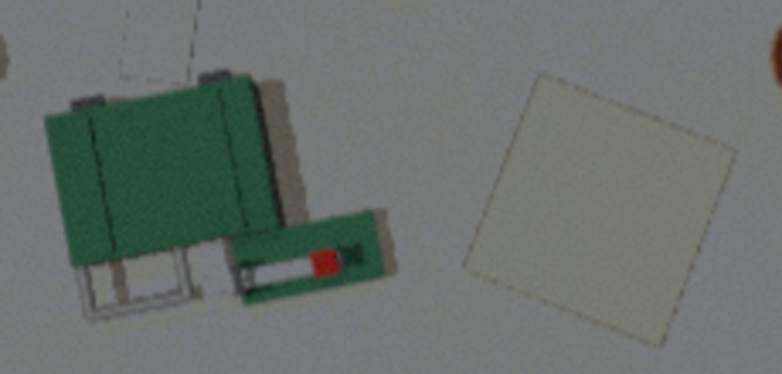

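View pics/sidez.png

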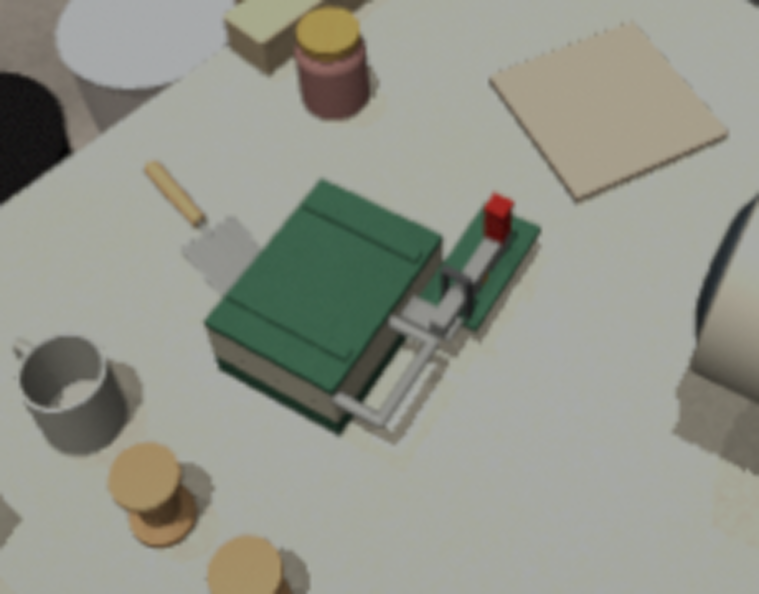

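Top zoom: lid corners are at about (45,117), (250,78), (280,228) and (72,265). The red cap is at (326,262), and the bar handle's straight part runs from (92,318) to (187,298). Shelf corners are at (542,73), (737,150), (661,347) and (463,268). I'll triangulate and cross-check the poses.

Run:
```python
from h import *
Z=lambda a:np.array(a)/3.4+[140,150]
W=lambda a:np.array(a)/3.3+[110,160]
sh=plane("top",Z([(542,73),(737,150),(661,347),(463,268)]),16); print("shelf",sh[:,:2],sh.mean(0)[:2],[np.linalg.norm(sh[i]-sh[i-1]) for i in range(4)])
e=sh[0]-sh[3]; print("yaw",np.degrees(np.arctan2(e[1],e[0])))
ss=plane("side",W([(490,80),(632,23),(727,132),(578,200)]),16); print("shelf side",ss.mean(0)[:2],[np.linalg.norm(ss[i]-ss[i-1]) for i in range(4)])
e=ss[1]-ss[2];print(np.degrees(np.arctan2(e[1],e[0])))
lt=plane("top",Z([(45,117),(250,78),(280,228),(72,265)]),90); print("lid",lt[:,:2],lt.mean(0)[:2]);
ls=plane("side",W([(208,323),(322,180),(441,238),(330,388)]),90); print("lidside",ls[:,:2],ls.mean(0)[:2])
print("cap",tri(W([499,203]),Z([326,262])))
print("handle ends", tri(W([381,418]),Z([92,318])),tri(W([434,340]),Z([187,298])))
for yaw in (11.3,):
  a=np.radians(yaw);R=np.array([[np.cos(a),-np.sin(a)],[np.sin(a),np.cos(a)]])
  for c in ((580,198),(576,197.5),(578,197.8)):
    f=lambda x,y:np.array(c)+R@[x,y]
    print(c,"grip",f(-110,-128),"handle",f(-115,45),"ends",f(-115,90),f(-115,0),"hinge",f(70,0),f(-70,0),f(50,75))
```

```text
shelf [[ 675.943 -152.773]
 [ 603.419 -336.658]
 [ 417.943 -264.136]
 [ 491.084  -78.186]] [ 547.098 -207.938] [np.float64(199.33894189690358), np.float64(197.67010135140433), np.float64(199.1500418446563), np.float64(199.81769459125204)]
yaw -21.97331138269666
shelf side [ 540.492 -203.638] [np.float64(193.9791062289561), np.float64(197.77257231677171), np.float64(194.06839868789046), np.float64(197.4011022207307)]
-21.067448471489854
lid [[627.396 302.777]
 [663.442 117.196]
 [527.726  88.911]
 [493.716 276.292]] [578.07  196.294]
lidside [[620.114 301.993]
 [659.774 119.962]
 [525.235  93.666]
 [491.947 274.402]] [574.268 197.505]
cap (array([496.902,  44.855, 121.891]), np.float64(2.187674739189415))
handle ends (array([445.406, 260.52 ,  74.228]), np.float64(0.12197201817273447)) (array([463.214, 173.757,  74.29 ]), np.float64(1.7679403220930747))
(580, 198) grip [497.213  50.927] handle [458.412 219.594] ends [449.594 263.722] [467.229 175.466] hinge [648.643 211.716] [511.357 184.284] [614.335 281.343]
(576, 197.5) grip [493.213  50.427] handle [454.412 219.094] ends [445.594 263.222] [463.229 174.966] hinge [644.643 211.216] [507.357 183.784] [610.335 280.843]
(578, 197.8) grip [495.213  50.727] handle [456.412 219.394] ends [447.594 263.522] [465.229 175.266] hinge [646.643 211.516] [509.357 184.084] [612.335 281.143]
```

Mould pose: centre about (577,197), yaw 11.3°. The top and side estimates agree within about 4 mm, and the lid measures 138 × 189 mm. Shelf centre is about (545,-206) with 200 mm sides. Next I'll plan the approach to the bolt.

```bash
cat >> h.py <<'E'
from scipy.spatial.transform import Rotation as Ro
from cell import state
A=np.radians(11.3); MR=np.array([[np.cos(A),-np.sin(A),0],[np.sin(A),np.cos(A),0],[0,0,1]]); MC=np.array([577,197,0.])
def m2w(x,y,z): return MC+MR@np.array([x,y,z],float)
def w2m(p): return MR.T@(np.array(p)-MC)
def plan(target,psi=None):
    s=state(); R=Ro.from_quat(s["eef_rot"]); p=s["position"]
    if psi is not None:
        a=np.radians(psi); T=Ro.from_matrix(np.array([[np.cos(a),np.sin(a),0],[np.sin(a),-np.cos(a),0],[0,0,-1]]))
        print("turn first (tool rotvec)",(R.inv()*T).as_rotvec()); R=T
    print("t",s["time"],"pos",p,"mould",w2m(p),"psi",np.degrees(np.arctan2(*R.as_matrix()[1::-1,0])),"tilt z",R.as_matrix()[:,2],"slide mm",R.inv().apply(np.array(target)-p),"F",s["ft_force"],"w",s["gripper_width"])
E
python3 - <<'E'
from h import *
g=np.array([495,49.,0]); print(g, w2m(g))
plan(g+[0,0,200],11.3)
E
```

```text
[495.  49.   0.] [-109.41  -129.063    0.   ]
turn first (tool rotvec) [-0.001 -0.     0.096]
t 0.1 pos [ 180.33  -598.056  213.38 ] mould [-544.768 -701.918  213.38 ] psi 11.300000000000002 tilt z [ 0.  0. -1.] slide mm [ 435.358 -572.855   13.38 ] F [0.443 1.091 0.662] w 91.16239412762168
```

Call:
play_rows(slide=[[0,0,0],[0.02,-0.026,0],[0.02,-0.026,0],[0.02,-0.026,0],[0.02,-0.026,0],[0.02,-0.026,0],[0.02,-0.026,0],[0.02,-0.026,0],[0.02,-0.026,0],[0.02,-0.026,0],[0.02,-0.026,0],[0.02,-0.026,0]], angular=[[0,0,0.096],[0,0,0],[0,0,0],[0,0,0],[0,0,0],[0,0,0],[0,0,0],[0,0,0],[0,0,0],[0,0,0],[0,0,0],[0,0,0]], hand=0.046)

```text
time: 1.1
position: [340.5, -273.3, 213.8]
eef_rot: [0.995, 0.098, -0.0, -0.0]
ft_force: [0.2, 0.3, 0.6]
gripper_width: 45.7
```

Call:
play_rows(slide=[[0.02,-0.026,0],[0.02,-0.026,0],[0.02,-0.026,0],[0.02,-0.026,0],[0.02,-0.026,0],[0.02,-0.026,0],[0.02,-0.026,0],[0.02,-0.026,0],[0.02,-0.026,0],[0.02,-0.026,0],[0.01,-0.013,0],[0,0,0]], angular=[[0,0,0],[0,0,0],[0,0,0],[0,0,0],[0,0,0],[0,0,0],[0,0,0],[0,0,0],[0,0,0],[0,0,0],[0,0,0],[0,0,0]])

```text
time: 2.1
position: [493.9, 36.6, 213.7]
eef_rot: [0.995, 0.1, 0.0, -0.0]
ft_force: [0.1, -0.1, 0.1]
gripper_width: 45.9
```

Run:
```python
from h import *
plan([495,49.,88],11.3)
```

```text
turn first (tool rotvec) [-0.001 -0.     0.002]
t 2.1 pos [493.884  36.65  213.661] mould [-112.925 -140.956  213.661] psi 11.300000000000002 tilt z [ 0.  0. -1.] slide mm [  3.514 -11.892 125.661] F [ 0.11  -0.08   0.072] w 45.85207173878683
```

Call:
play_rows(slide=[[0.0035,-0.012,0],[0,0,0.02],[0,0,0.02],[0,0,0.02],[0,0,0.013],[0,0,0],[0,0,0]], angular=[[0,0,0],[0,0,0],[0,0,0],[0,0,0],[0,0,0],[0,0,0],[0,0,0]])

```text
time: 2.68
position: [493.3, 45.9, 140.7]
eef_rot: [0.995, 0.098, -0.001, -0.0]
ft_force: [1.0, -0.1, -0.0]
gripper_width: 46.3
```

Run:
```python
from h import *
from cell import grab_frame
plan([495,49.,88],11.3)
p,d=grab_frame("side"); cv2.imwrite("pics/side1.png",cv2.resize(p[140:300,170:370],None,fx=3.6,fy=3.6,interpolation=cv2.INTER_CUBIC))
```

```text
turn first (tool rotvec) [-0.     0.002 -0.001]
t 2.6833 pos [493.346  45.939 140.737] mould [-111.632 -131.741  140.737] psi 11.300000000000002 tilt z [ 0.  0. -1.] slide mm [ 2.222 -2.678 52.737] F [ 1.024 -0.124 -0.028] w 46.31602098358547
```

View pics/side1.png

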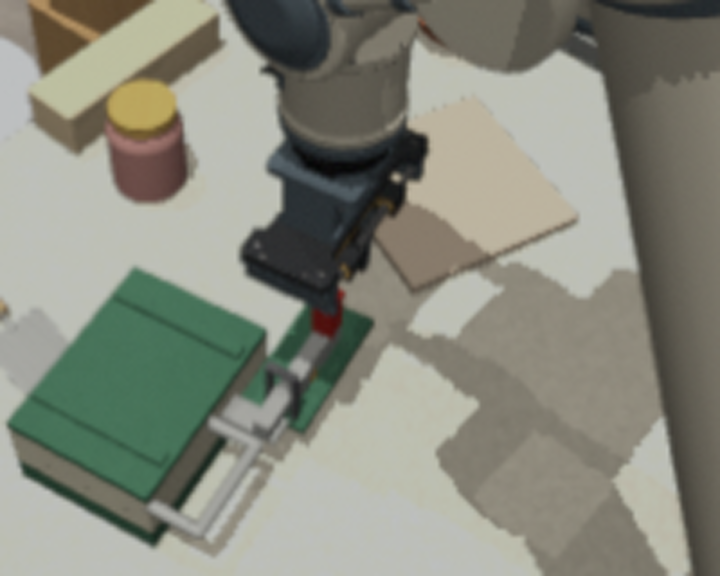

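The gripper is directly over the red post at about (325,315), with the fingers either side along the bolt direction. Now I'll descend and grip.

Call:
play_rows(slide=[[0.002,-0.0025,0],[0,0,0.014],[0,0,0.014],[0,0,0.014],[0,0,0.011],[0,0,0],[0,0,0]], angular=[[0,0,0],[0,0,0],[0,0,0],[0,0,0],[0,0,0],[0,0,0],[0,0,0]])

```text
time: 3.32
position: [495.6, 49.3, 88.5]
eef_rot: [0.995, 0.098, 0.0, -0.0]
ft_force: [-0.1, 0.1, 0.2]
gripper_width: 46.0
```

Call:
play_rows(slide=[[0,0,0],[0,0,0],[0,0,0],[0,0,0],[0,0,0],[0,0,0],[0,0,0],[0,0,0]], angular=[[0,0,0],[0,0,0],[0,0,0],[0,0,0],[0,0,0],[0,0,0],[0,0,0],[0,0,0]], hand=0.01, grip_force=20)

```text
time: 3.98
position: [495.8, 49.2, 88.4]
eef_rot: [0.995, 0.098, 0.001, 0.0]
ft_force: [-1.1, 0.3, 8.4]
gripper_width: 21.5
```

Call:
play_rows(slide=[[0,0,-0.004],[0,0,-0.004],[0,0,-0.004],[0,0,-0.004],[0,0,0],[0,0,0]], angular=[[0,0,0],[0,0,0],[0,0,0],[0,0,0],[0,0,0],[0,0,0]])

```text
time: 4.48
position: [495.7, 49.2, 104.2]
eef_rot: [0.995, 0.098, 0.0, 0.0]
ft_force: [3.7, 1.2, -2.6]
gripper_width: 21.6
```

Call:
play_rows(slide=[[0,0.006,0],[0,0.008,0],[0,0.008,0],[0,0.008,0],[0,0.008,0],[0,0.007,0],[0,0.003,0],[0,0,0],[0,0,0]], angular=[[0,0,0],[0,0,0],[0,0,0],[0,0,0],[0,0,0],[0,0,0],[0,0,0],[0,0,0],[0,0,0]])

```text
time: 5.23
position: [505.3, 1.5, 103.9]
eef_rot: [0.995, 0.098, 0.0, 0.0]
ft_force: [6.2, 0.4, -2.3]
gripper_width: 21.6
```

Run:
```python
from h import *
from cell import grab_frame
plan([495,49.,88],11.3)
p,d=grab_frame("side"); cv2.imwrite("pics/side2.png",cv2.resize(p[140:300,170:370],None,fx=3.6,fy=3.6,interpolation=cv2.INTER_CUBIC))
```

```text
turn first (tool rotvec) [ 0.    -0.001 -0.001]
t 5.2333 pos [505.35    1.515 103.891] mould [-108.566 -177.655  103.891] psi 11.300000000000002 tilt z [ 0.  0. -1.] slide mm [ -0.845 -48.592  15.891] F [ 6.156  0.417 -2.32 ] w 21.57305377465426
```

View pics/side2.png

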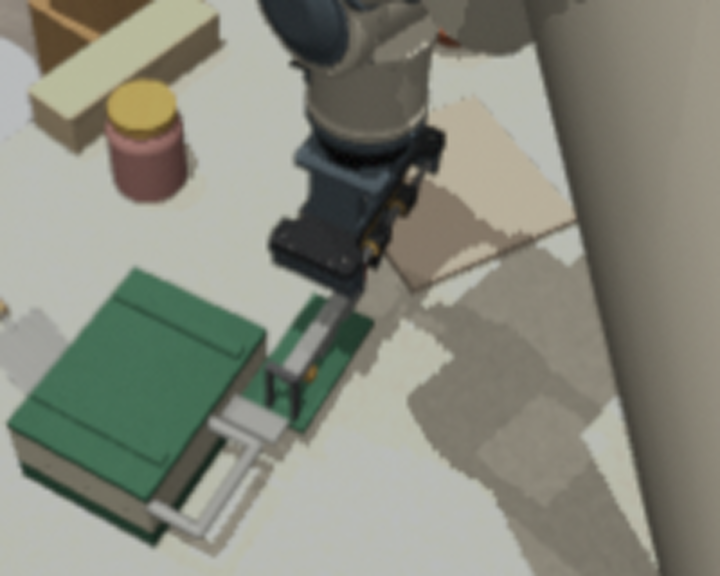

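The bar is withdrawn: its nose is inside the keeper at (285,375) and the tongue at (260,415) is free. I'll nudge to the end stop, then lower.

Call:
play_rows(slide=[[-0.001,0.002,0],[0,0.001,0],[0,0,0],[0,0,0]], angular=[[0,0,0],[0,0,0],[0,0,0],[0,0,0]])

```text
time: 5.62
position: [505.4, 0.6, 104.0]
eef_rot: [0.995, 0.098, 0.001, -0.001]
ft_force: [9.7, 24.2, -2.2]
gripper_width: 21.5
```

Call:
play_rows(slide=[[0,-0.001,0.004],[0,0,0.004],[0,0,0.004],[0,0,0.003],[0,0,0],[0,0,0]], angular=[[0,0,0],[0,0,0],[0,0,0],[0,0,0],[0,0,0],[0,0,0]])

```text
time: 6.12
position: [505.4, 0.7, 88.9]
eef_rot: [0.995, 0.098, 0.001, -0.001]
ft_force: [8.8, 13.4, -2.7]
gripper_width: 21.9
```

Run:
```python
from h import *
plan([495,49.,88],11.3)
```

```text
turn first (tool rotvec) [-0.001 -0.002 -0.001]
t 6.1167 pos [505.385   0.661  88.944] mould [-108.699 -178.5     88.944] psi 11.300000000000002 tilt z [ 0.  0. -1.] slide mm [ -0.712 -49.436   0.944] F [ 8.829 13.412 -2.665] w 21.87139958740021
```

Call:
play_rows(slide=[[0,0,0],[0,0,0],[0,0,0],[0,0,0],[0,0,-0.01],[0,0,-0.02],[0,0,-0.03],[0,0,-0.03],[0,0,-0.03],[0,0,0]], angular=[[0,0,0],[0,0,0],[0,0,0],[0,0,0],[0,0,0],[0,0,0],[0,0,0],[0,0,0],[0,0,0],[0,0,0]], hand=0.046)

```text
time: 6.95
position: [506.4, -0.5, 213.9]
eef_rot: [0.995, 0.098, 0.003, 0.001]
ft_force: [1.7, -0.6, 0.3]
gripper_width: 46.0
```

Run:
```python
from h import *
from cell import grab_frame
print(m2w(-115,45,70))
plan(m2w(-115,45,140),101.3)
plan(m2w(-115,45,140))
p,d=grab_frame("side"); cv2.imwrite("pics/side3.png",cv2.resize(p[160:310,150:340],None,fx=3.8,fy=3.8,interpolation=cv2.INTER_CUBIC))
np.save("pics/s3.npy",d);cv2.imwrite("pics/s3.png",p)
```

```text
[455.412 218.594  70.   ]
turn first (tool rotvec) [ 0.007 -0.004 -1.571]
t 6.95 pos [506.363  -0.455 213.896] mould [-107.959 -179.786  213.896] psi 101.30000000000001 tilt z [ 0.  0. -1.] slide mm [224.786  -7.041  73.896] F [ 1.671 -0.606  0.273] w 45.965010332201935
t 6.95 pos [506.363  -0.455 213.896] mould [-107.959 -179.786  213.896] psi 11.26860949362018 tilt z [ 0.007 -0.001 -1.   ] slide mm [  -7.666 -224.951   73.33 ] F [ 1.671 -0.606  0.273] w 45.965010332201935
```

View pics/side3.png

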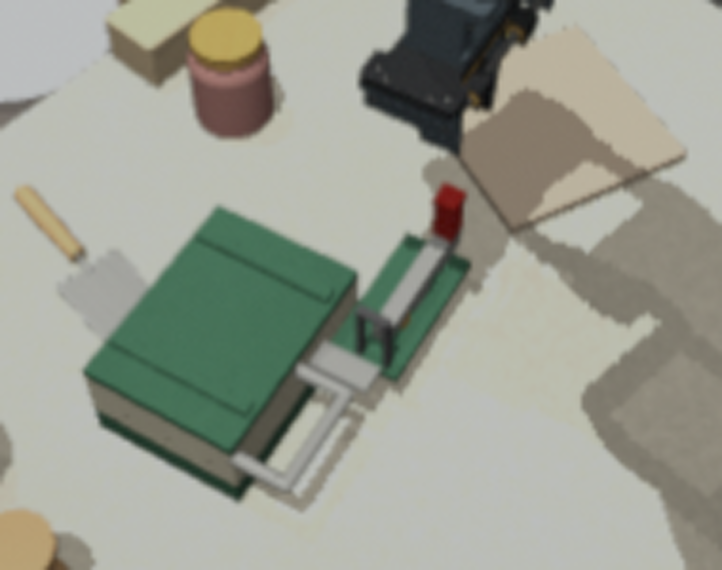

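The bolt sits back, with the red post at (448,212). I'll check that it dropped by comparing depth with the first picture.

Run:
```python
from h import *
for a,b in(("side0.png","side0.npy"),("s3.png","s3.npy")):
    p=cv2.imread("pics/"+a);X=cloud("side",np.load("pics/"+b));h=cv2.cvtColor(p,cv2.COLOR_BGR2HSV)
    m=((h[...,0]<6)|(h[...,0]>174))&(h[...,1]>170)&(h[...,2]>60); m[:180]=0;m[:, :200]=0; m[260:]=0
    ys,xs=np.where(m); q=X[m]; top=q[q[:,2]>105]; print(len(q),xs.mean(),ys.min(),ys.max(),top.mean(0),np.percentile(q[:,2],[5,50,80,90,95]))
print(proj("side",[m2w(-110,-128,124),m2w(-110,-178,124),m2w(-110,-178,134)]))
```

```text
74 260.2027027027027 220 232 [493.179  50.974 120.101] [ 86.907 118.991 123.438 124.484 124.808]
72 267.6388888888889 209 222 [502.036   4.618 120.039] [ 88.69  118.492 123.568 124.786 125.612]
[[260.489 222.534]
 [268.094 211.516]
 [268.237 209.554]]
```

Call:
play_rows(slide=[[0,-0.02,0],[0,0,0],[0,0,0],[0,0,0],[0,0,0],[0,0,0],[0,0,0],[0,0,0],[0,0,0],[0,0,0],[0,0,0],[0,0,0]], angular=[[0,0,-0.12],[0,0,-0.12],[0,0,-0.12],[0,0,-0.12],[0,0,-0.12],[0,0,-0.12],[0,0,-0.12],[0,0,-0.12],[0,0,-0.12],[0,0,-0.12],[0,0,-0.12],[0,0,-0.12]])

```text
time: 8.0
position: [499.5, 19.5, 207.7]
eef_rot: [0.681, 0.732, -0.001, -0.001]
ft_force: [0.7, 0.5, 0.4]
gripper_width: 45.9
```

Call:
play_rows(slide=[[0,0,0],[0,0,0],[0.03,0,0],[0.03,0,0],[0.03,0,0],[0.03,0,0],[0.03,0,0],[0.03,-0.007,0],[0.02,0,0.02],[0,0,0.02],[0,0,0.01],[0,0,0]], angular=[[0,0,-0.07],[0,0,-0.06],[0,0,0],[0,0,0],[0,0,0],[0,0,0],[0,0,0],[0,0,0],[0,0,0],[0,0,0],[0,0,0],[0,0,0]])

```text
time: 9.0
position: [452.3, 214.0, 156.0]
eef_rot: [0.634, 0.773, -0.002, -0.001]
ft_force: [-0.4, -0.3, -0.4]
gripper_width: 45.9
```

Run:
```python
from h import *
from cell import grab_frame
plan(m2w(-115,45,54),101.3)
p,d=grab_frame("side"); cv2.imwrite("pics/side4.png",cv2.resize(p[160:330,150:340],None,fx=3.5,fy=3.5,interpolation=cv2.INTER_CUBIC))
p,d=grab_frame("top"); cv2.imwrite("pics/top4.png",cv2.resize(p[150:300,120:320],None,fx=3.5,fy=3.5,interpolation=cv2.INTER_CUBIC))
```

```text
turn first (tool rotvec) [-0.005  0.001 -0.   ]
t 9.0 pos [452.321 213.992 155.972] mould [-118.932   41.092  155.972] psi 101.30000000000001 tilt z [ 0.  0. -1.] slide mm [  3.908   3.932 101.972] F [-0.366 -0.252 -0.394] w 45.91961939337165
```

View pics/side4.png

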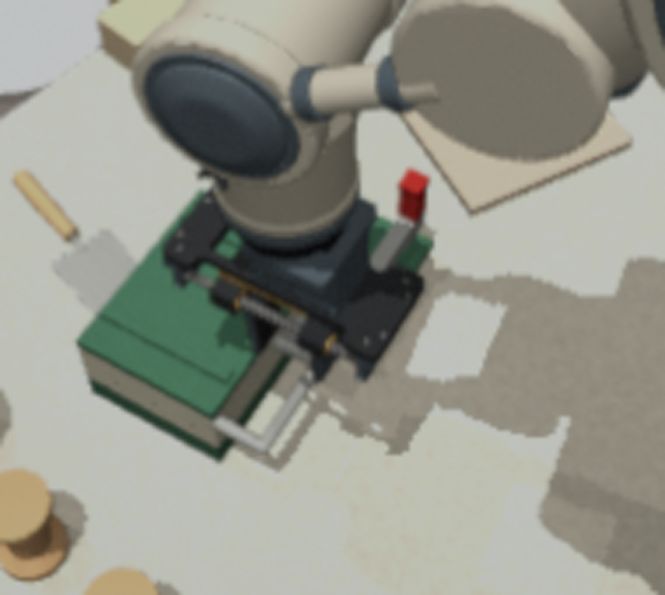

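View pics/top4.png

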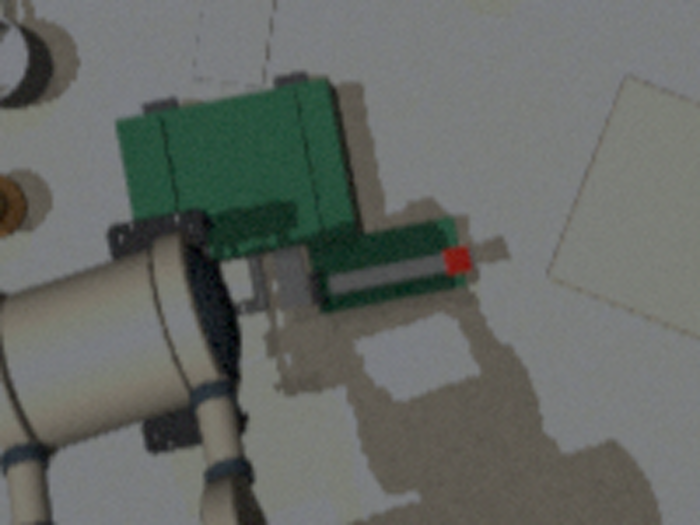

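The fingers straddle the bar's right portion, clear of the lid edge. I'll shift 4 mm each way to centre, then descend.

Call:
play_rows(slide=[[0.004,0.004,0],[0,0,0.02],[0,0,0.02],[0,0,0.02],[0,0,0.02],[0,0,0.012],[0,0,0.008],[0,0,0],[0,0,0]], angular=[[0,0,0],[0,0,0],[0,0,0],[0,0,0],[0,0,0],[0,0,0],[0,0,0],[0,0,0],[0,0,0]])

```text
time: 9.85
position: [458.0, 219.2, 59.4]
eef_rot: [0.635, 0.773, 0.0, 0.0]
ft_force: [0.9, -0.6, 0.5]
gripper_width: 45.9
```

Run:
```python
from h import *
plan(m2w(-115,45,54),101.3)
```

```text
turn first (tool rotvec) [ 0.    -0.    -0.001]
t 9.85 pos [458.036 219.176  59.368] mould [-112.313   45.057   59.368] psi 101.30000000000001 tilt z [ 0.  0. -1.] slide mm [-0.057 -2.687  5.368] F [ 0.886 -0.634  0.548] w 45.8895967010111
```

Call:
play_rows(slide=[[0,-0.0025,0.004],[0,0,0.003],[0,0,0],[0,0,0]], angular=[[0,0,0],[0,0,0],[0,0,0],[0,0,0]])

```text
time: 10.18
position: [455.2, 218.6, 52.1]
eef_rot: [0.635, 0.773, 0.0, 0.0]
ft_force: [-0.1, -0.1, -0.6]
gripper_width: 45.9
```

Call:
play_rows(slide=[[0,0,0],[0,0,0],[0,0,0],[0,0,0],[0,0,0],[0,0,0],[0,0,0],[0,0,0]], angular=[[0,0,0],[0,0,0],[0,0,0],[0,0,0],[0,0,0],[0,0,0],[0,0,0],[0,0,0]], hand=0.004, grip_force=15)

```text
time: 10.85
position: [457.6, 219.1, 52.4]
eef_rot: [0.635, 0.773, 0.002, 0.001]
ft_force: [9.6, 0.7, -3.2]
gripper_width: 11.2
```

Run:
```python
from h import *
plan(m2w(-115,45,54),101.3)
# arc rows in tool frame from grasp: dx mould -> tool y, dz up -> tool -z
th=np.linspace(0,1.95,31)
r=np.array([-185,20.]); P=np.array([[r[0]*np.cos(t)+r[1]*np.sin(t), -r[0]*np.sin(t)+r[1]*np.cos(t)] for t in th])
for t,a in zip(th[1:],np.diff(P,axis=0)): print(round(t,3),"y %.4f z %.4f"%(a[0]/1e3,-a[1]/1e3))
print(P[-1])
```

```text
turn first (tool rotvec) [ 0.005 -0.    -0.001]
t 10.85 pos [457.635 219.145  52.415] mould [-112.711   45.105   52.415] psi 101.30000000000001 tilt z [ 0.  0. -1.] slide mm [-0.105 -2.289 -1.585] F [ 9.627  0.672 -3.157] w 11.233290587025255
0.065 y 0.0017 z -0.0120
0.13 y 0.0025 z -0.0118
0.195 y 0.0032 z -0.0117
0.26 y 0.0040 z -0.0114
0.325 y 0.0047 z -0.0111
0.39 y 0.0054 z -0.0108
0.455 y 0.0061 z -0.0104
0.52 y 0.0068 z -0.0100
0.585 y 0.0074 z -0.0096
0.65 y 0.0080 z -0.0091
0.715 y 0.0086 z -0.0085
0.78 y 0.0091 z -0.0079
0.845 y 0.0096 z -0.0073
0.91 y 0.0101 z -0.0067
0.975 y 0.0105 z -0.0060
1.04 y 0.0109 z -0.0053
1.105 y 0.0112 z -0.0046
1.17 y 0.0115 z -0.0039
1.235 y 0.0117 z -0.0031
1.3 y 0.0119 z -0.0024
1.365 y 0.0120 z -0.0016
1.43 y 0.0121 z -0.0008
1.495 y 0.0121 z -0.0000
1.56 y 0.0121 z 0.0008
1.625 y 0.0120 z 0.0016
1.69 y 0.0119 z 0.0023
1.755 y 0.0117 z 0.0031
1.82 y 0.0115 z 0.0039
1.885 y 0.0112 z 0.0046
1.95 y 0.0109 z 0.0053
[ 87.063 164.454]
```

The bar is gripped (11.2 mm wide), sitting about 2 mm further along mould x. I'll follow the arc with that offset included.

Call:
play_rows(slide=[[0,0.003,-0.008],[0,0.0017,-0.012],[0,0.0025,-0.0118],[0,0.0036,-0.0117],[0,0.004,-0.0114],[0,0.0047,-0.0111],[0,0.0054,-0.0108],[0,0.0061,-0.0104],[0,0,0]], angular=[[0,0,0],[0,0,0],[0,0,0],[0,0,0],[0,0,0],[0,0,0],[0,0,0],[0,0,0],[0,0,0]])

```text
time: 11.6
position: [490.8, 225.7, 141.5]
eef_rot: [0.635, 0.773, 0.004, 0.003]
ft_force: [20.1, 2.8, -17.0]
gripper_width: 11.5
```

Run:
```python
from h import *
from cell import grab_frame
plan(m2w(-115,45,54),101.3)
p,d=grab_frame("side"); cv2.imwrite("pics/side5.png",cv2.resize(p[120:330,110:340],None,fx=2.8,fy=2.8,interpolation=cv2.INTER_CUBIC))
```

```text
turn first (tool rotvec) [ 0.009 -0.001 -0.001]
t 11.6 pos [490.789 225.718 141.485] mould [-78.913  45.055 141.485] psi 101.30000000000001 tilt z [ 0.  0. -1.] slide mm [ -0.055 -36.087  87.485] F [ 20.109   2.838 -17.036] w 11.502861257648988
```

View pics/side5.png

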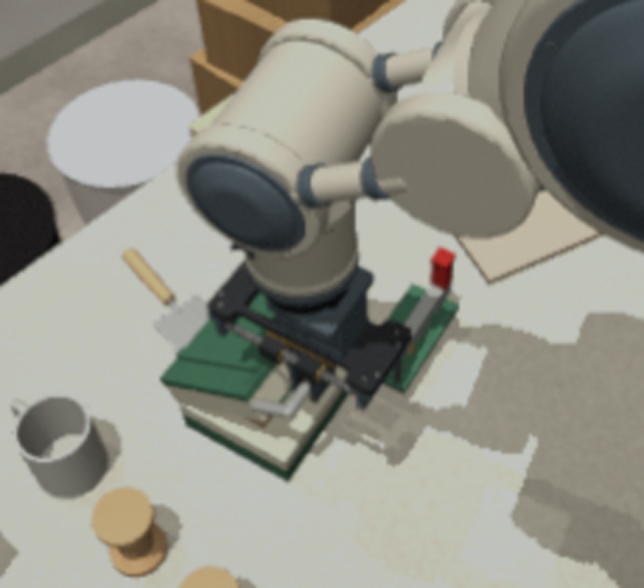

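The lid is rising and the bar stays in the grip, but my arc is about 3 mm too far out (20 N pull towards the hinge). I'll correct that and go on.

Call:
play_rows(slide=[[0,0.003,0],[0,0.0075,-0.0097],[0,0.0078,-0.0093],[0,0.0084,-0.0087],[0,0.0089,-0.0081],[0,0.0094,-0.0075],[0,0.0099,-0.0069],[0,0,0]], angular=[[0,0,0],[0,0,0],[0,0,0],[0,0,0],[0,0,0],[0,0,0],[0,0,0],[0,0,0]])

```text
time: 12.32
position: [540.4, 235.8, 190.8]
eef_rot: [0.635, 0.773, 0.0, 0.0]
ft_force: [-9.2, 0.4, 10.1]
gripper_width: 11.4
```

```bash
cat > arc.py <<'E'
from h import *
plan(m2w(-115,45,54),101.3)
s=state();m=w2m(s["position"]-18.8*Ro.from_quat(s["eef_rot"]).as_matrix()[:,2]);v=[m[0]-72,m[2]-50];print("rel",v,"rad",np.hypot(*v),"theta",np.pi-np.arctan2(v[1],v[0])-0.108)
E
python3 arc.py
```

```text
turn first (tool rotvec) [ 0.001 -0.    -0.001]
t 12.3167 pos [540.445 235.75  190.759] mould [-28.254  45.162 190.759] psi 101.30000000000001 tilt z [ 0.  0. -1.] slide mm [ -0.162 -86.746 136.759] F [-9.232  0.405 10.145] w 11.399127435803326
rel [np.float64(-100.27033860982834), np.float64(159.558868880837)] rad 188.44939226079177 theta 0.9017398733911502
```

Call:
play_rows(slide=[[0,0.0104,-0.006],[0,0.0108,-0.0053],[0,0.0111,-0.0046],[0,0.0114,-0.0039],[0,0.0116,-0.0032],[0,0.0118,-0.0024],[0,0.012,-0.0017],[0,0.0121,-0.001],[0,0.0121,-0.0002],[0,0,0]], angular=[[0,0,0],[0,0,0],[0,0,0],[0,0,0],[0,0,0],[0,0,0],[0,0,0],[0,0,0],[0,0,0],[0,0,0]])

```text
time: 13.15
position: [642.2, 256.0, 217.7]
eef_rot: [0.635, 0.773, 0.001, 0.0]
ft_force: [0.0, 2.6, 7.0]
gripper_width: 12.0
```

```bash
python3 arc.py
```

```text
turn first (tool rotvec) [ 0.001 -0.001 -0.001]
t 13.15 pos [642.22  256.032 217.682] mould [ 75.523  45.108 217.682] psi 101.30000000000001 tilt z [ 0.  0. -1.] slide mm [  -0.108 -190.523  163.682] F [0.005 2.649 6.998] w 11.991382177526637
rel [np.float64(3.504646536376299), np.float64(186.48167697918092)] rad 186.5146063886486 theta 1.4815876315020997
```

Call:
play_rows(slide=[[0,0.0121,0.0005],[0,0.012,0.0013],[0,0.0119,0.0021],[0,0.0118,0.0028],[0,0.0116,0.0036],[0,0.0113,0.0043],[0,0.011,0.005],[0,0,0]], angular=[[0,0,0],[0,0,0],[0,0,0],[0,0,0],[0,0,0],[0,0,0],[0,0,0],[0,0,0]])

```text
time: 13.82
position: [721.9, 271.6, 196.9]
eef_rot: [0.635, 0.773, 0.0, 0.0]
ft_force: [2.0, 2.0, 0.8]
gripper_width: 11.5
```

```bash
python3 arc.py
python3 - <<'E'
from h import *
from cell import grab_frame
p,d=grab_frame("side"); cv2.imwrite("pics/side6.png",cv2.resize(p[80:330,80:340],None,fx=2.4,fy=2.4,interpolation=cv2.INTER_CUBIC))
E
```

```text
turn first (tool rotvec) [ 0.    -0.    -0.001]
t 13.8167 pos [721.923 271.585 196.925] mould [156.729  44.742 196.925] psi 101.30000000000001 tilt z [ 0.  0. -1.] slide mm [   0.258 -271.729  142.925] F [2.01  2.012 0.793] w 11.492232325855412
rel [np.float64(84.72440360858144), np.float64(165.72495856789274)] rad 186.1262648289047 theta 1.935391506770722
```

View pics/side6.png

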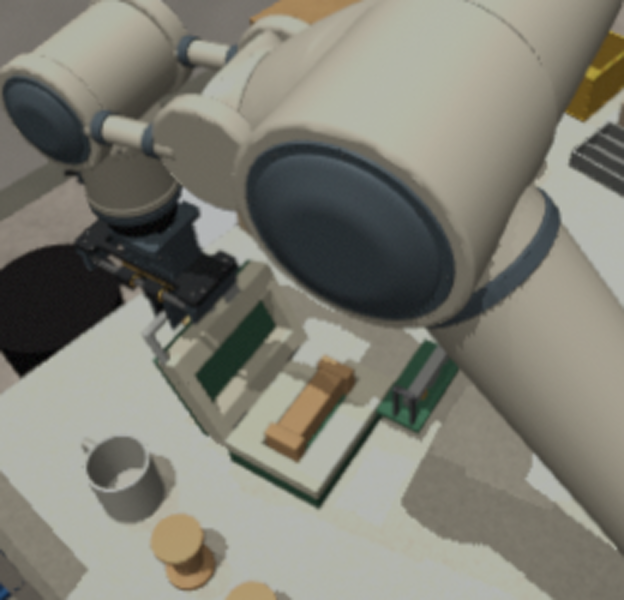

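The lid is at about 1.94 rad and the prop is visible in the pocket at (310,405). I'll release the bar and rise.

Call:
play_rows(slide=[[0,0,0],[0,0,0],[0,0,0],[0,0,0],[0,0,0],[0,0,-0.01],[0,0,-0.02],[0,0,-0.025],[0,0,-0.025],[0,0,-0.02],[0,0,0]], angular=[[0,0,0],[0,0,0],[0,0,0],[0,0,0],[0,0,0],[0,0,0],[0,0,0],[0,0,0],[0,0,0],[0,0,0],[0,0,0]], hand=0.06)

```text
time: 14.78
position: [722.2, 271.8, 304.3]
eef_rot: [0.634, 0.773, 0.003, 0.002]
ft_force: [0.9, 0.7, 0.6]
gripper_width: 60.3
```

Run:
```python
from h import *
plan(m2w(2,0,200),101.3)
```

```text
turn first (tool rotvec) [ 0.007 -0.001 -0.001]
t 14.7833 pos [722.168 271.789 304.266] mould [157.009  44.894 304.266] psi 101.30000000000001 tilt z [ 0.  0. -1.] slide mm [ -44.894 -155.009  104.266] F [0.898 0.734 0.643] w 60.34010089160076
```

Run:
```python
from h import *
from cell import grab_frame
for n in("side","top"):
    p,d=grab_frame(n); cv2.imwrite(f"pics/{n}7.png",p); np.save(f"pics/{n}7.npy",d)
    h=cv2.cvtColor(p,cv2.COLOR_BGR2HSV); X=cloud(n,d)
    m=(X[...,2]>60)&(X[...,2]<80)&(h[...,0]>5)&(h[...,0]<22)&(h[...,1]>90)
    M=np.einsum('ji,hwj->hwi',MR,X-MC); m&=(abs(M[...,0])<60)&(abs(M[...,1])<95)
    print(n,m.sum())
    if m.sum()>50:
        q=M[m]; r=cv2.minAreaRect(q[:,:2].astype(np.float32)); print("prop in mould frame",r,np.median(q[:,2]))
    ld=(abs(M[...,1])<95)&(M[...,0]>60)&(M[...,0]<230)&(M[...,2]>60)&(M[...,2]<250)
    q=M[ld]; 
    g=(h[...,0]>55)&(h[...,0]<95)&(h[...,1]>60)&ld
    print("lid pts",ld.sum(),g.sum(),np.percentile(M[ld][:,2],[50,95,99]) if ld.sum() else 0)
v=np.hstack([cv2.imread("pics/side7.png")[150:330,130:330],cv2.imread("pics/top7.png")[150:330,100:300]])
cv2.imwrite("pics/v7.png",cv2.resize(v,None,fx=2,fy=2,interpolation=cv2.INTER_CUBIC))
```

```text
side 524
prop in mould frame ((-0.4586677551269531, 0.1396942138671875), (47.893096923828125, 138.62823486328125), 1.4285672903060913) 72.20741667408714
lid pts 2739 518 [117.135 211.826 217.267]
top 212
prop in mould frame ((7.95026969909668, -11.687206268310547), (118.11996459960938, 48.28461837768555), 87.09205627441406) 73.05823190133253
lid pts 1779 216 [154.069 213.375 222.3  ]
```

View pics/v7.png

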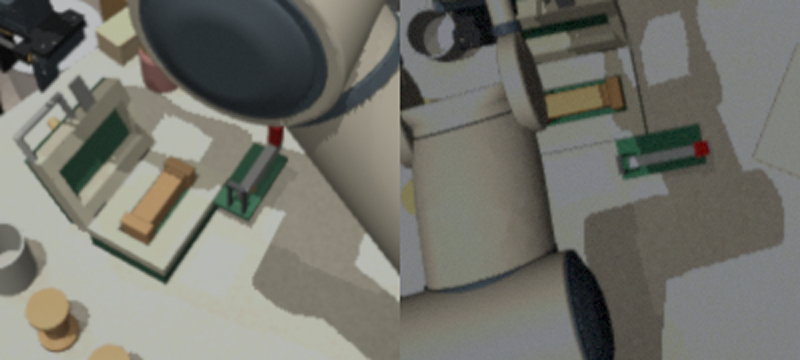

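The lid stays open, and the prop is in the pocket centred within a few mm of the mould centre (48 × 139 mm, top at 72–74 mm as expected). I'll move above it.

Call:
play_rows(slide=[[-0.005,-0.015,0],[-0.008,-0.028,0],[-0.008,-0.028,0],[-0.008,-0.028,0],[-0.008,-0.028,0.01],[-0.006,-0.02,0.02],[-0.002,-0.008,0.03],[0,0,0.03],[0,0,0.03],[0,0,0.02],[0,0,0],[0,0,0]], angular=[[0,0,0],[0,0,0],[0,0,0],[0,0,0],[0,0,0],[0,0,0],[0,0,0],[0,0,0],[0,0,0],[0,0,0],[0,0,0],[0,0,0]])

```text
time: 15.88
position: [576.6, 196.8, 157.2]
eef_rot: [0.635, 0.773, -0.001, -0.001]
ft_force: [0.3, 0.7, 0.8]
gripper_width: 60.0
```

Run:
```python
from h import *
plan(m2w(2,0,55),101.3)
```

```text
turn first (tool rotvec) [-0.003  0.    -0.001]
t 15.8833 pos [576.614 196.807 157.195] mould [ -0.416  -0.114 157.195] psi 101.30000000000001 tilt z [ 0.  0. -1.] slide mm [  0.114   2.416 102.195] F [0.284 0.709 0.816] w 60.01047449436869
```

Call:
play_rows(slide=[[0,0.001,0.015],[0,0,0.02],[0,0,0.02],[0,0,0.015],[0,0,0.01],[0,0,0],[0,0,0]], angular=[[0,0,0],[0,0,0],[0,0,0],[0,0,0],[0,0,0],[0,0,0],[0,0,0]])

```text
time: 16.47
position: [579.1, 197.4, 78.9]
eef_rot: [0.635, 0.773, 0.0, 0.0]
ft_force: [0.5, -0.3, 1.2]
gripper_width: 60.2
```

Run:
```python
from h import *
from cell import grab_frame
plan(m2w(2,0,54),101.3)
p,d=grab_frame("side"); cv2.imwrite("pics/side8.png",cv2.resize(p[130:310,110:310],None,fx=3.2,fy=3.2,interpolation=cv2.INTER_CUBIC))
```

```text
turn first (tool rotvec) [ 0.001 -0.    -0.001]
t 16.4667 pos [579.069 197.369  78.942] mould [ 2.101 -0.043 78.942] psi 101.30000000000001 tilt z [ 0.  0. -1.] slide mm [ 0.043 -0.101 24.942] F [ 0.463 -0.274  1.206] w 60.23039125323183
```

View pics/side8.png

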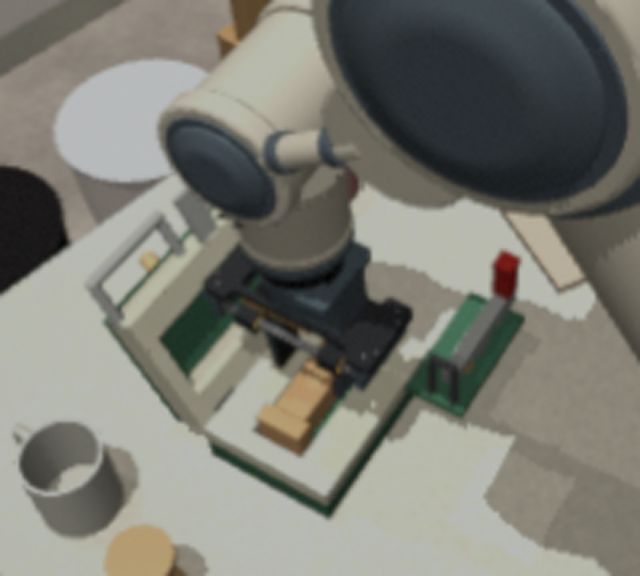

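The fingers straddle the prop's middle and the gripper body is still clear of the open lid. I'll descend the last 24 mm gently.

Call:
play_rows(slide=[[0,0,0.008],[0,0,0.006],[0,0,0.005],[0,0,0.004],[0,0,0.001],[0,0,0],[0,0,0]], angular=[[0,0,0],[0,0,0],[0,0,0],[0,0,0],[0,0,0],[0,0,0],[0,0,0]])

```text
time: 17.1
position: [578.6, 197.2, 54.0]
eef_rot: [0.635, 0.773, -0.0, 0.0]
ft_force: [0.1, -0.2, 0.4]
gripper_width: 59.8
```

Call:
play_rows(slide=[[0,0,0],[0,0,0],[0,0,0],[0,0,0],[0,0,0],[0,0,0],[0,0,0]], angular=[[0,0,0],[0,0,0],[0,0,0],[0,0,0],[0,0,0],[0,0,0],[0,0,0]], hand=0.028, grip_force=25)

```text
time: 17.68
position: [578.8, 197.3, 54.2]
eef_rot: [0.635, 0.773, 0.0, 0.0]
ft_force: [1.7, 0.2, 2.6]
gripper_width: 35.7
```

Run:
```python
from h import *
plan(m2w(2,0,54),101.3)
```

```text
turn first (tool rotvec) [ 0.001 -0.    -0.001]
t 17.6833 pos [578.825 197.257  54.232] mould [ 1.84  -0.105 54.232] psi 101.30000000000001 tilt z [ 0.  0. -1.] slide mm [0.105 0.16  0.232] F [1.737 0.167 2.59 ] w 35.67514295242013
```

Call:
play_rows(slide=[[0,0,-0.005],[0,0,-0.01],[0,0,-0.012],[0,0,-0.015],[0,0,-0.02],[0,0,-0.02],[0,0,-0.02],[0,0,-0.02],[0,0,-0.015],[0,0,-0.008],[0,0,0],[0,0,0]], angular=[[0,0,0],[0,0,0],[0,0,0],[0,0,0],[0,0,0],[0,0,0],[0,0,0],[0,0,0],[0,0,0],[0,0,0],[0,0,0],[0,0,0]], grip_force=32)

```text
time: 18.68
position: [578.4, 197.2, 199.2]
eef_rot: [0.635, 0.773, 0.0, 0.0]
ft_force: [-0.3, -0.1, -5.0]
gripper_width: 36.1
```

Run:
```python
from h import *
plan([545,-206,150],101.3)
```

```text
turn first (tool rotvec) [ 0.    -0.    -0.001]
t 18.6833 pos [578.387 197.191 199.206] mould [  1.398  -0.084 199.206] psi 101.30000000000001 tilt z [ 0.  0. -1.] slide mm [-388.833 -111.744   49.206] F [-0.304 -0.112 -4.989] w 36.057994558553986
```

Call:
play_rows(slide=[[-0.012,-0.0035,0],[-0.024,-0.007,0],[-0.024,-0.007,0],[-0.024,-0.007,0],[-0.024,-0.007,0],[-0.024,-0.007,0],[-0.024,-0.007,0],[-0.024,-0.007,0],[-0.024,-0.007,0],[-0.024,-0.007,0],[-0.024,-0.007,0],[-0.024,-0.007,0]], angular=[[0,0,0],[0,0,0],[0,0,0],[0,0,0],[0,0,0],[0,0,0],[0,0,0],[0,0,0],[0,0,0],[0,0,0],[0,0,0],[0,0,0]])

```text
time: 19.68
position: [552.1, -90.7, 197.9]
eef_rot: [0.635, 0.773, -0.0, -0.001]
ft_force: [-0.2, -1.0, -3.9]
gripper_width: 36.1
```

Call:
play_rows(slide=[[-0.024,-0.007,0],[-0.024,-0.007,0],[-0.024,-0.007,0],[-0.024,-0.007,0],[-0.012,-0.0035,0.01],[0,0,0.02],[0,0,0.02],[0,0,0],[0,0,0]], angular=[[0,0,0],[0,0,0],[0,0,0],[0,0,0],[0,0,0],[0,0,0],[0,0,0],[0,0,0],[0,0,0]])

```text
time: 20.43
position: [542.2, -200.7, 147.6]
eef_rot: [0.635, 0.773, -0.0, -0.002]
ft_force: [-0.3, 0.4, -3.3]
gripper_width: 35.9
```

Run:
```python
from h import *
from cell import grab_frame
plan([545,-206,42],101.3)
p,d=grab_frame("side"); cv2.imwrite("pics/side9.png",cv2.resize(p[80:280,180:380],None,fx=2.9,fy=2.9,interpolation=cv2.INTER_CUBIC))
np.save("pics/side9.npy",d);cv2.imwrite("pics/s9.png",p)
```

```text
turn first (tool rotvec) [-0.003 -0.002 -0.001]
t 20.4333 pos [ 542.249 -200.664  147.599] mould [-111.998 -383.145  147.599] psi 101.30000000000001 tilt z [ 0.  0. -1.] slide mm [ -5.772   1.652 105.599] F [-0.316  0.357 -3.308] w 35.86373958929166
```

View pics/side9.png

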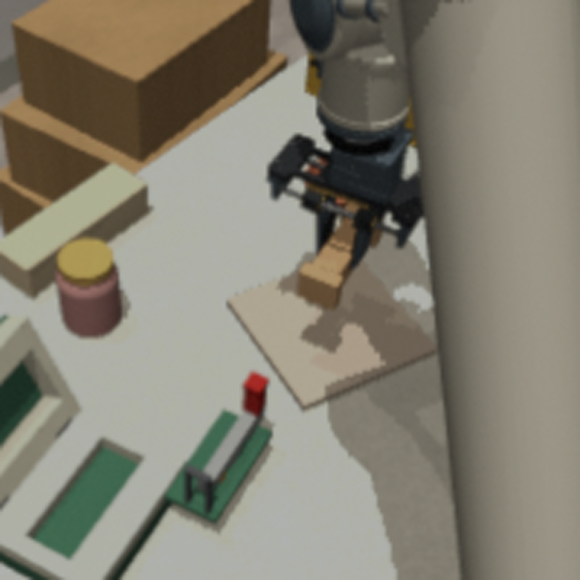

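The prop is held level above the slab. I'll lower it, slowly at the end.

Call:
play_rows(slide=[[-0.006,0.002,0.01],[0,0,0.02],[0,0,0.02],[0,0,0.02],[0,0,0.015],[0,0,0.01],[0,0,0.005],[0,0,0],[0,0,0]], angular=[[0,0,0],[0,0,0],[0,0,0],[0,0,0],[0,0,0],[0,0,0],[0,0,0],[0,0,0],[0,0,0]])

```text
time: 21.23
position: [547.1, -207.0, 49.6]
eef_rot: [0.634, 0.773, 0.0, 0.0]
ft_force: [-0.2, -0.0, -2.7]
gripper_width: 35.8
```

Run:
```python
from h import *
plan([545,-206,40.3],101.3)
```

```text
turn first (tool rotvec) [ 0.001  0.001 -0.001]
t 21.2333 pos [ 547.1   -207.      49.576] mould [-108.482 -390.31    49.576] psi 101.30000000000001 tilt z [ 0.  0. -1.] slide mm [ 1.392 -1.864  9.276] F [-0.177 -0.05  -2.671] w 35.84622719761378
```

Call:
play_rows(slide=[[0,0,0.003],[0,0,0.002],[0,0,0.002],[0,0,0.0015],[0,0,0],[0,0,0]], angular=[[0,0,0],[0,0,0],[0,0,0],[0,0,0],[0,0,0],[0,0,0]])

```text
time: 21.73
position: [546.6, -206.7, 40.5]
eef_rot: [0.635, 0.773, -0.0, -0.0]
ft_force: [0.5, -0.2, -4.2]
gripper_width: 35.7
```

Call:
play_rows(slide=[[0,0,0.0006],[0,0,0],[0,0,0]], angular=[[0,0,0],[0,0,0],[0,0,0]])

```text
time: 21.98
position: [546.7, -206.8, 40.2]
eef_rot: [0.635, 0.773, 0.0, 0.0]
ft_force: [-1.2, 0.4, 3.2]
gripper_width: 35.6
```

Contact: Fz rose from -4 N to +3 N. I'll release and retreat.

Call:
play_rows(slide=[[0,0,0],[0,0,0],[0,0,0],[0,0,0],[0,0,0],[0,0,-0.005],[0,0,-0.015],[0,0,-0.025],[0,0,-0.03],[0,0,-0.03],[0,0,-0.03],[0,0,-0.03]], angular=[[0,0,0],[0,0,0],[0,0,0],[0,0,0],[0,0,0],[0,0,0],[0,0,0],[0,0,0],[0,0,0],[0,0,0],[0,0,0],[0,0,0]], hand=0.06)

```text
time: 22.98
position: [546.3, -206.6, 206.8]
eef_rot: [0.635, 0.773, 0.0, 0.0]
ft_force: [0.8, -0.3, -1.3]
gripper_width: 60.0
```

Call:
play_rows(slide=[[-0.015,0,-0.01],[-0.03,0,0],[-0.03,0,0],[-0.03,0,0],[-0.03,0,0],[-0.03,0,0],[-0.03,0,0],[-0.03,0,0],[-0.015,0,0],[0,0,0],[0,0,0]], angular=[[0,0,0],[0,0,0],[0,0,0],[0,0,0],[0,0,0],[0,0,0],[0,0,0],[0,0,0],[0,0,0],[0,0,0],[0,0,0]])

```text
time: 23.9
position: [593.0, -442.5, 214.7]
eef_rot: [0.635, 0.773, 0.0, -0.0]
ft_force: [-0.5, 0.4, 0.3]
gripper_width: 59.8
```

Run:
```python
from h import *
from cell import grab_frame
plan([545,-206,40.3],101.3)
for n in("side","top"):
    p,d=grab_frame(n); cv2.imwrite(f"pics/{n}10.png",p); X=cloud(n,d); h=cv2.cvtColor(p,cv2.COLOR_BGR2HSV)
    m=(X[...,2]>48)&(X[...,2]<70)&(np.hypot(X[...,0]-546,X[...,1]+207)<110)
    q=X[m]; print(n,m.sum(),cv2.minAreaRect(q[:,:2].astype(np.float32)),np.percentile(q[:,2],[10,50,90]))
    M=np.einsum('ji,hwj->hwi',MR,X-MC); ld=(abs(M[...,1])<100)&(M[...,0]>60)&(M[...,0]<230)&(M[...,2]>60)&(M[...,2]<260)
    print("lid",ld.sum(),np.percentile(M[ld][:,2],[50,99]))
    r=((h[...,0]<6)|(h[...,0]>174))&(h[...,1]>170)&(h[...,2]>60)&(np.hypot(X[...,0]-503,X[...,1])<40); print("bolt",X[r].mean(0),np.percentile(X[r][:,2],[50,90,95]))
```

```text
turn first (tool rotvec) [-0.    -0.001 -0.002]
t 23.9 pos [ 593.039 -442.498  214.68 ] mould [-109.579 -630.244  214.68 ] psi 101.30000000000001 tilt z [ 0.  0. -1.] slide mm [241.326  -0.767 174.38 ] F [-0.453  0.384  0.265] w 59.80388402691702
side 347 ((544.5180053710938, -206.5583953857422), (48.872962951660156, 142.4049072265625), 11.604467391967773) [53.813 57.544 60.296]
lid 2789 [118.085 217.922]
bolt [501.386   6.025 111.993] [116.715 124.507 125.644]
top 574 ((548.3748168945312, -206.1304931640625), (49.598907470703125, 140.84104919433594), 11.239285469055176) [53.794 58.596 63.368]
lid 2400 [156.669 221.896]
bolt [507.366   2.14  124.698] [124.661 128.731 129.296]
```

View pics/side10.png

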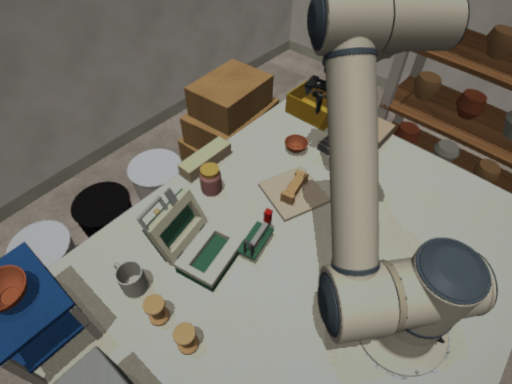

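View pics/top10.png

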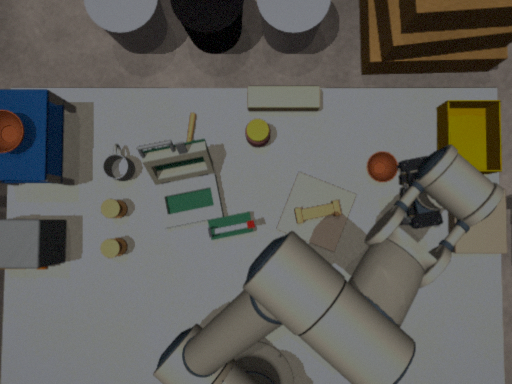

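The prop lies flat and centred on the slab at about (546,-206), with its top near 60 mm. The lid rests open and the bolt is back and down (cap top about 124 mm). The bystanders are where they were, so I'll hand in.

```bash
python3 -c "
from cell import *
print(sign_off())"
```

```text
the job is handed in; nothing more can be done
None
```

I unloaded the mould in the order asked and handed the job in at about 24 s of the 72 s allowed.

**Bolt:** I lifted it about 16 mm, slid it about 49 mm back to the end stop and lowered it. Its cap top then read about 124 mm in the side view, the same as when it was locked, so it has dropped into the open notch.

**Lid:** I swung it to about 1.94 rad and let go. It stayed open in every later picture, its top edge at about 218 mm.

**Prop:** I gripped it by its middle and lowered it onto the shelf until I felt light contact, about 3 N up. It then measured 49 × 142 mm, lying flat at about (546, -206). The slab's centre is about (545, -206), so it is about 25 mm or more inside every edge.

**Other things:** By eye, the bystanders looked unmoved in the last pictures, except the tray, which was partly hidden by the arm. The gripper was clear of everything. The largest force reading at the end of any move was about 26 N.

**Disagreements:** The two cameras differed by about 4 mm (up to 6 mm on the bolt). The lid bar was about 2 mm off its expected place, and I corrected for that. The side camera put the bolt's travel at about 47 mm where the arm measured 49 mm; both are past the 41 mm needed.

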